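# Match the sample panel's slope and clamp it

## Task

On the comparison stand, tilt the panel with the side handle up to the same slope as the already set master panel next to it, so that both samples can be judged side by side. Then, with the slope set, flip the upright cam lever in front fully down to clamp it, and leave both panels parallel. Do not shift the master panel or the dish, jar and carton standing by.

Things in the scene. Friction and masses are not known exactly. Their poses are not given: they have to be found in the camera images.
- stand: Fixed grey base plate, 270 (x) x 300 (y) x 12 mm, place and yaw vary. Origin on the bench, plate from x -160 to 110, y -150 to 150 mm; x away from the robot at yaw 0, y left, z up. Two white tilting panels side by side on one hinge line (parallel to y, x -40 mm, 50 mm high): work panel right (-y), master panel left (+y). A 74 mm high guide block stands between lever and hinge.
- work_panel (a joint): Tilt of the work panel (rad): 0 level, free edge away from the robot; positive lifts the free edge up and back towards the robot; range 0 to 1.45, starts at 0.15 to 0.45. Stiff by friction: it stays where it is left. Lifting takes about 5 to 8 N at the handle, lowering 2 to 5 N. With the lever down it is braked and noticeably stiffer.
- ref_panel (a joint): Tilt of the master panel (rad), same zero, hinge line and direction as work_panel; preset between 0.75 and 1.15. Must not be moved; the work panel has to come to this same value.
- peg (a point): Middle of the work panel's handle: black round grip, 16 mm diameter, 48 mm long, on a thin pin out of the panel's right side, parallel to the hinge line, 115 mm from it, 35 mm outside the panel; free all round. Can be pinched from above, fingers closing along the stand's x; it turns between the pads as it follows its arc. Axes of the panel: x hinge to free edge, y left, z out of its upper face.
- work_hinge (a point): Point on the hinge line at the middle of the work panel, 50 mm above the bench; axes of the stand. Panels: 140 mm from hinge line to free edge, 120 mm wide, 8 mm thick, with a steel bracket up to 18 mm proud of the upper face (look only). The handle's middle is 95 mm right of this point (stand -y). Dark cheeks 12 mm thick, 34 mm long, 70 mm high stand at the panel's ends at the hinge.
- ref_edge (a point): Middle of the free edge of the master panel, 140 mm from the hinge line; axes of that panel: x from hinge to free edge, y along the hinge to the left, z out of the upper face.
- lock_lever (a joint): Angle of the cam lever (rad) about an axis parallel to the stand's x: 0 upright, positive swings its tip to the right (stand -y) and down; range -0.25 to 1.5, the stop at 1.5 is fully down, nearly level. Starts at -0.15 to 0.2. Stiff (3 to 6 N at the tip), stays where it is left. Going down it pushes a shoe 4 mm onto the work panel's hinge barrel and brakes it.
- lever_pivot (a point): The lever's pivot, 58 mm above the bench, in front of the work panel, at stand x -137 mm, y -30 mm; axes are those of the stand.
- lever_grip (a point): Point in the lever's black grip, 75 mm from the pivot along the lever. Lever: steel bar reaching 90 mm from the pivot, 12 mm thick (stand x), 16 mm wide; grip 34 mm long, 14 mm thick (stand x), 22 mm wide, ending 95 mm from the pivot. Axes of the lever: z from pivot to tip. Can be pinched from above with fingers closing along the stand's x, or pushed over and down.
- dish: White bowl, 100 mm across, 35 mm high, loose on the bench right of the stand; origin at its underside. Bystander.
- jar: Clear closed jar, 66 mm across, 110 mm high, loose on the bench right of the stand; origin at its underside. Bystander.
- carton: Closed cardboard box 130 x 90 x 60 mm, loose on the bench right of the stand; origin at its underside. Bystander.

How it is judged:
By the outcome, as a careful person would: the job done as asked, in the order asked, and still so for the second after the job is handed in, with the robot touching nothing.
It also fails if it takes over 67 s, if anything falls off the work surface, if the arm or the gripper's body presses on something with over 40 N, if the wrist force passes 120 N, or if a joint passes its speed limit or range.

## Robot

A 6-joint arm with a two-finger parallel gripper is mounted at the origin on the work surface. World frame = base frame: x ahead of the robot, y to its left, z up, the work surface at z = 0. Lengths are in m, angles in degrees, forces in N, time in s.
With the tool pointing down it reaches from about 0.25 to 0.725 m from the base axis. Payload 9.7 kg.
Tool frame: the origin (TCP) lies at the very end of the fingers, on their centre line; the grasp point (between the pads) lies grasp_offset behind it (grasp_offset is the distance from the TCP to the grasp point, in m); z points along the fingers, y is the line along which they close (so a half turn about z gives the same grasp; the last joint's range is limited). The gripper opens to 85 mm and grips with 20 to 120 N. Pads are 22 mm wide; open, the fingers measure 114 mm over their backs; the gripper's body (76 mm by 85 mm) begins 54 mm behind the grasp point. The pads swing forward as they close: fully open they stand 13 mm farther back than shut.
Start: joints at [-64.4, 4.979, 10.078, 95.1, 0, 90], TCP at [0.238, -0.496, 0.231] pointing down, gripper open.
Joint ranges: [-179.16, 179.16], [-48.56, 103.87], [-65.8, 70.77], [-126.05, 130.52], [-82.76, 87.17], [-180, 180]. Speed limits (degrees/s): [127.2, 127.2, 147.25, 180, 180, 180].

## Interface

Orientations are given as [roll, pitch, yaw] about the fixed x, y, z axes, in that order (R = Rz(yaw) Ry(pitch) Rx(roll)).
In Python, from workcell import get_obs, camera, calibration, job_done, recognise, cut_out, mark_of, grasp_offset gives the robot as it stands.
- The arm moves only by the tool servo_tool, never from a script. Its argument "moves" is a list of rows, each a list of 3 entries, a list of its own where there are three numbers: the turn, a rotation vector about the tool's x, y, z in degrees, then the shift along the tool's x, y, z in m, then the opening in per cent of the stroke, from 0 (shut) to 100 (fully open). In form: [[[ax, ay, az], [x, y, z], claw], ...]. A call has 1 to 12 rows; each row shifts and turns the commanded pose from where the row before left it, along the tool's axes as they then stand; what a row does not reach is not made up. A row lasts 1/10 s, in which the tool goes at most 50 mm and 8.59 degrees, less where a joint would pass 70% of its speed; a pose out of reach is approached as far as the arm can. A call is refused whole if a number of a shift passes 0.05 or a number of a turn 8.59, either way. A call with a gripper value outside its range is refused whole. The fingers move at their own pace and stop on an object; "force" is the grip in N (left out, the last holds). Time passes only in rows, so rows that do not move let the fingers close. It gives the time, the measured TCP pose, the force, the opening and the grip force at its end, in the units of the state.
- get_obs(): the state, without advancing time (a new reading comes with each control period).
- camera(name): name is "side" or "top" or "wrist"; returns (picture, depth): 420x560x3 uint8, red, green, blue; 420x560 float32, m along the optical axis (not along the pixel's ray), 0 where there is no reading.
- calibration(name): a dict with "camera_matrix" (3x3 intrinsics, pixels), "R" (3x3) and "t" (3): a world point X has camera coordinates R X + t. Camera axes: x right, y down, z forward; pixel columns grow to the right and rows downward; lengths in m; the calibration is good to about 2 mm. A picture is of the moment at which its call begins: read the wrist's pose just before it. calibration takes no time and is no camera call; for the wrist camera it gives the pose at the moment of the call.
- job_done(): hands the job in; it is judged then, once.
Trained networks look in the newest picture that a camera, given by its name, has taken for a name from the list of things; names that differ only in an ending like _2 or _b are one class to them, and where a whole thing is asked for, a point or a joint stands for the part that bears it (a point fixed in the world has none). Each returns a list of dicts, best first, with "score" (0 to 1); they miss things now and then, are a little off and sometimes report something else, mostly with a low value. They report only what shows in the picture. A call takes as long as a camera call.
- recognise(name, camera): "xyz" ([x, y, z] in m, in the coordinates of the camera as it stood for that picture, good to about 4 mm: the middle of the surface that is visible of it).
- cut_out(name, camera): "mask" (420x560 bool, what is visible of it).
- mark_of(name, camera): "xyz" ([x, y, z] in m, in the coordinates of the camera as it stood for that picture, good to about 4 mm: a listed point, or the origin of a listed thing).
The state is a dict: "time": time; "q": joint angles; "qd": joint speeds; "joint_efforts": joint torques, N m; "ee_pos": TCP position; "tcp_rot": TCP orientation; "wrist_force": force on the tool from outside, world axes, zero at the start; "torque": the same for the moment, N m; "opening": finger opening in m; "grasp_force": force on a finger pad.
Only numpy, scipy, OpenCV 4.12 (cv2) and the standard library are available. Lean on these libraries where they do the work, as an engineer would, in place of code of your own. Each camera call takes 0.05 s, during which the arm holds its last target. There are 200 camera calls.

## Working session

There is one attempt and no reset: what is moved stays moved. The work goes in short steps, Python scripts to look and compute and a tool call to move; the robot and the scene stay as the last step left them, time stands still between calls to the robot, and variables do not carry over. Pictures are saved under pics/ and viewed, at most 10 in all, crops included, and the job is handed in when it is done.

Besides the shell and the picture viewer there is one more tool, called after "Call:" by a JSON object that holds its "api" and its "payload", one argument or row to a line. servo_tool: Moves the arm, as the interface text tells. Its arguments: {"type":"object","properties":{"moves":{"type":"array"},"force":{"type":"number"}},"required":["moves"]}

```bash
mkdir -p pics; cat > h.py <<'E'
import numpy as np, cv2
from workcell import *
def w(p,c):
    k=calibration(c); return np.array(k["R"]).T@(np.array(p)-np.array(k["t"]))
def cloud(c,d,mask=None):
    k=calibration(c); K=np.array(k["camera_matrix"])
    m=(d>0) if mask is None else (mask&(d>0))
    v,u=np.nonzero(m); z=d[v,u]
    P=np.c_[(u-K[0,2])/K[0,0]*z,(v-K[1,2])/K[1,1]*z,z]
    return (P-np.array(k["t"]))@np.array(k["R"])
def save(c,n):
    p,d=camera(c); cv2.imwrite(f"pics/{n}.png",p[:,:,::-1]); return p,d
E
python3 - <<'E'
from h import *
np.set_printoptions(precision=4,suppress=True)
print(get_obs(),grasp_offset)
P=[]
for c in ["top","side"]:
    p,d=save(c,c+"0"); P.append(p)
    for n in ["stand","peg","work_hinge","ref_edge","lever_pivot","lever_grip","dish","jar","carton"]:
        r=mark_of(n,c)
        print(c,n,[(round(x["score"],2),w(x["xyz"],c)) for x in r[:2]])
    for n in ["work_panel","ref_panel"]:
        r=cut_out(n,c)
        for x in r[:1]:
            Q=cloud(c,d,x["mask"]); 
            m=np.median(Q,0); Q=Q[np.linalg.norm(Q-m,axis=1)<.12]
            best=0
            rng=np.random.default_rng(0)
            for _ in range(400):
                a,b,e=Q[rng.choice(len(Q),3)]; nn=np.cross(b-a,e-a)
                if np.linalg.norm(nn)<1e-6: continue
                nn/=np.linalg.norm(nn); s=abs((Q-a)@nn)<.002
                if s.sum()>best: best=s.sum();S=s
            u,s,vt=np.linalg.svd(Q[S]-Q[S].mean(0),full_matrices=False); nn=vt[2]*np.sign(vt[2,2])
            print(c,n,x["score"],len(Q),best,"n",nn,"tilt",np.arccos(nn[2]),"dir",np.degrees(np.arctan2(nn[1],nn[0])),Q[S].mean(0))
cv2.imwrite("pics/both.png",cv2.resize(np.hstack(P)[:,:,::-1],(800,300)))
E
```

```text
{'time': 0.0, 'q': array([-64.4017,   5.0106,  10.034 ,  95.0977,   0.0015,  89.9998]), 'qd': array([ 0.0039,  0.0871, -0.0288,  0.0154,  0.0769,  0.0814]), 'joint_efforts': array([ -0.0001, -52.0381,  46.4808,   0.0162,  -0.    ,   0.    ]), 'ee_pos': array([ 0.2375, -0.4958,  0.2306]), 'tcp_rot': array([-179.9258,   -0.0015,   25.5985]), 'wrist_force': array([-0.4073,  0.4977, -0.137 ]), 'torque': array([-0.0406, -0.0036,  0.0433]), 'grasp_force': 0.0, 'opening': 0.0853544978658706} 0.0187
top stand [(0.76, array([0.5972, 0.1577, 0.002 ]))]
top peg [(0.91, array([ 0.6832, -0.0086,  0.0787])), (0.58, array([0.4689, 0.1162, 0.0589]))]
top work_hinge [(0.68, array([0.5644, 0.0792, 0.0477]))]
top ref_edge [(0.9, array([0.6441, 0.2391, 0.1552]))]
top lever_pivot [(0.58, array([0.4681, 0.1196, 0.0558]))]
top lever_grip [(0.5, array([0.4655, 0.1056, 0.1339]))]
top dish [(0.88, array([ 0.4815, -0.291 ,  0.0001]))]
top jar [(0.66, array([0.4662, 0.1082, 0.1334])), (0.62, array([ 0.6846, -0.2896,  0.0022]))]
top carton [(0.95, array([ 0.5817, -0.4832,  0.0035]))]
top work_panel 0.93 2372 839
[... 327 characters left out ...]
]))]
side work_hinge [(0.74, array([0.5683, 0.0757, 0.0499]))]
side ref_edge [(0.77, array([0.6485, 0.2359, 0.1564])), (0.17, array([0.6031, 0.1536, 0.0039]))]
side lever_pivot [(0.6, array([0.4653, 0.1165, 0.0587]))]
side lever_grip [(0.92, array([0.4697, 0.0991, 0.1292]))]
side dish [(0.96, array([ 0.4843, -0.29  , -0.0013]))]
side jar [(0.72, array([ 0.6901, -0.2903,  0.0007]))]
side carton [(0.86, array([ 0.5817, -0.4827, -0.0011]))]
side work_panel 0.95 2683 1176 n [-0.2018 -0.0038  0.9794] tilt 0.20323027276556652 dir -178.93111384221905 [0.6328 0.0788 0.0777]
side ref_panel 0.78 3807 1817 n [-0.7048 -0.0467  0.7078] tilt 0.7843558820167267 dir -176.2120380432464 [0.6058 0.236  0.1171]
```

View pics/top0.png

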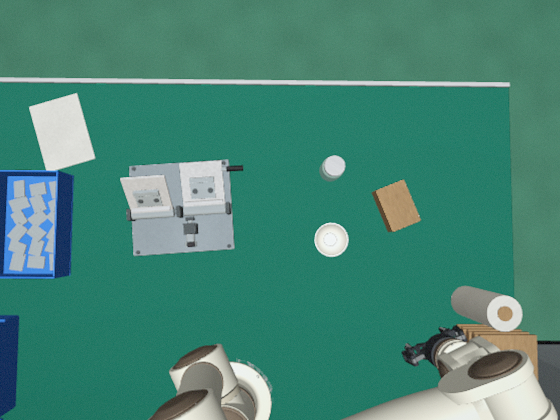

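View pics/side0.png

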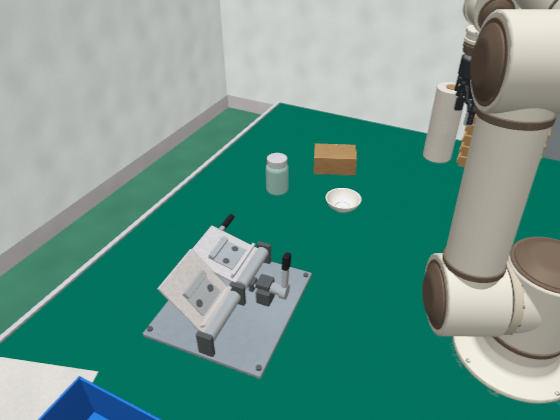

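The top picture shows the stand at about (182,207), with the master panel on the left at (148,195) and the work panel on the right at (203,188). The peg is at (235,168) and the lever at (190,230). The dish, jar and carton stand well to the right. The side picture agrees, with the lever upright at (287,265). Stand yaw is about 3.5°. I'm moving in for a close wrist view.

Call:
{"api": "servo_tool", "payload": {
  "moves": [
    [[0, 0, -8.5], [0, 0, -0.0125], 100],
    [[0, 0, -8.5], [0, 0, -0.0125], 100],
    [[0, 0, -8.5], [0, 0, -0.0125], 100],
    [[0, 0, -8.5], [0, 0, -0.0125], 100],
    [[0, 0, -8.5], [0, 0, -0.0125], 100],
    [[0, 0, -8.5], [0, 0, -0.0125], 100],
    [[0, 0, -8.5], [0, 0, -0.0125], 100],
    [[0, 0, -8.5], [0, 0, -0.0125], 100]
  ]
}}

```text
time: 2.0
ee_pos: [0.2377, -0.496, 0.3318]
tcp_rot: [180.0, 0.0, 94.0]
wrist_force: [-0.2, -1.0, -0.7]
opening: 0.0854
grasp_force: 0.0
```

Call:
{"api": "servo_tool", "payload": {
  "moves": [
    [[0, 0, 0], [0.04, 0.029, 0], 100],
    [[0, 0, 0], [0.04, 0.029, 0], 100],
    [[0, 0, 0], [0.04, 0.029, 0], 100],
    [[0, 0, 0], [0.04, 0.029, 0], 100],
    [[0, 0, 0], [0.04, 0.029, 0], 100],
    [[0, 0, 0], [0.04, 0.029, 0], 100],
    [[0, 0, 0], [0.04, 0.029, 0], 100],
    [[0, 0, 0], [0.04, 0.029, 0], 100],
    [[0, 0, 0], [0.04, 0.029, 0], 100],
    [[0, 0, 0], [0.04, 0.029, 0], 100],
    [[0, 0, 0], [0.04, 0.029, 0], 100],
    [[0, 0, 0], [0.04, 0.029, 0], 100]
  ]
}}

```text
time: 3.2
ee_pos: [0.5555, 0.0069, 0.3315]
tcp_rot: [180.0, 0.0, 93.6]
wrist_force: [1.2, -1.4, 0.8]
opening: 0.0855
grasp_force: 0.0
```

Call:
{"api": "servo_tool", "payload": {
  "moves": [
    [[0, 0, 0], [0.02, 0.015, 0], 100],
    [[0, 0, 0], [0.02, 0.01, 0], 100],
    [[0, 0, 0], [0, 0, 0], 100],
    [[0, 0, 0], [0, 0, 0], 100]
  ]
}}

```text
time: 3.6
ee_pos: [0.5772, 0.0465, 0.331]
tcp_rot: [-180.0, 0.0, 93.7]
wrist_force: [0.0, -0.9, -0.4]
opening: 0.0852
grasp_force: 0.0
```

```bash
cat >> h.py <<'E'
NAMES=["stand","peg","work_hinge","ref_edge","lever_pivot","lever_grip"]
def tilt(c,d,n,yaw=None):
    out=[]
    for x in cut_out(n,c)[:1]:
        Q=cloud(c,d,cv2.erode(x["mask"].astype(np.uint8),np.ones((3,3))).astype(bool))
        best=0; rng=np.random.default_rng(0)
        for _ in range(600):
            a,b,e=Q[rng.choice(len(Q),3)]; nn=np.cross(b-a,e-a)
            if np.linalg.norm(nn)<1e-6: continue
            nn/=np.linalg.norm(nn); s=abs((Q-a)@nn)<.0015
            if s.sum()>best: best=s.sum();S=s
        q=Q[S]; nn=np.linalg.svd(q-q.mean(0),full_matrices=False)[2][2]; nn*=np.sign(nn[2])
        e=q-q.mean(0)
        print(c,n,round(x["score"],2),len(Q),best,"n",nn,"tilt",np.arctan2(np.hypot(*nn[:2]),nn[2]),"yaw",np.degrees(np.arctan2(-nn[1],-nn[0])),q.mean(0))
def marks(c,names):
    for n in names:
        print(c,n,[(round(x["score"],2),w(x["xyz"],c)) for x in mark_of(n,c)[:2]])
E
python3 - <<'E'
from h import *
np.set_printoptions(precision=4,suppress=True)
o=get_obs();print(o["time"],o["q"],o["ee_pos"],o["tcp_rot"])
p,d=save("wrist","w1")
for n in ["work_panel","ref_panel"]: tilt("wrist",d,n)
marks("wrist",NAMES)
E
```

```text
3.6 [  4.6154  13.1774  30.7776 107.6344  -0.0108  90.9616] [0.5772 0.0465 0.331 ] [-179.966     0.0114   93.6538]
wrist work_panel 0.61 11568 5723 n [-0.2723 -0.0199  0.962 ] tilt 0.2765740307199019 yaw 4.173572451301045 [0.6501 0.0844 0.0792]
wrist ref_panel 0.74 8101 4175 n [-0.7086 -0.0849  0.7005] tilt 0.7947678789606685 yaw 6.831327927840659 [0.6114 0.2046 0.1213]
wrist stand [(0.96, array([0.5984, 0.1502, 0.0019]))]
wrist peg [(0.83, array([ 0.6821, -0.0073,  0.0837]))]
wrist work_hinge [(0.67, array([0.5652, 0.0691, 0.05  ]))]
wrist ref_edge [(0.26, array([ 0.6824, -0.0067,  0.0832]))]
wrist lever_pivot [(0.82, array([0.4664, 0.1107, 0.056 ]))]
wrist lever_grip [(0.95, array([0.465 , 0.1021, 0.1297]))]
```

View pics/w1.png

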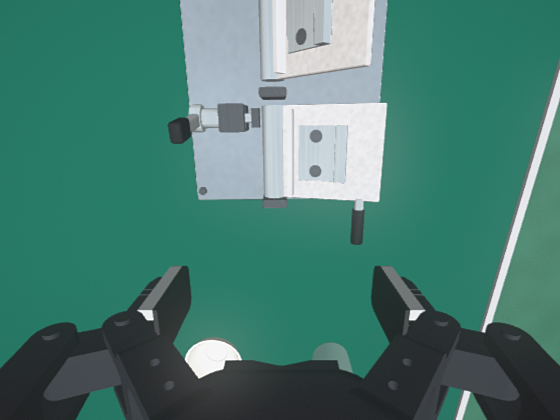

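The wrist view shows the work panel at (335,150), with the peg at (357,222). The lever grip is at (180,130) and the guide block at (233,117). The master panel is cut off at the top, so I'm shifting left to measure both slopes properly.

Call:
{"api": "servo_tool", "payload": {
  "moves": [
    [[0, 0, 0], [0.03, 0, 0], 100],
    [[0, 0, 0], [0.03, 0, 0], 100],
    [[0, 0, 0], [0.03, 0, 0], 100],
    [[0, 0, 0], [0, 0, 0], 100],
    [[0, 0, 0], [0, 0, 0], 100]
  ]
}}

```text
time: 4.55
ee_pos: [0.5715, 0.1365, 0.3312]
tcp_rot: [-180.0, 0.0, 93.7]
wrist_force: [-0.5, -0.1, -0.4]
opening: 0.0854
grasp_force: 0.0
```

```bash
python3 - <<'E'
from h import *
np.set_printoptions(precision=4,suppress=True)
o=get_obs();print(o["time"],o["ee_pos"],o["tcp_rot"])
p,d=save("wrist","w2")
np.save("d2.npy",d); np.save("k2.npy",calibration("wrist"),allow_pickle=True)
for n in ["work_panel","ref_panel"]:
    tilt("wrist",d,n); r=cut_out(n,"wrist")
    if r: np.save("m_"+n,r[0]["mask"]); p[r[0]["mask"]]//=2
marks("wrist",NAMES)
cv2.imwrite("pics/w2m.png",p[:,:,::-1])
E
```

```text
4.55 [0.5715 0.1365 0.3312] [-179.9885    0.0124   93.668 ]
wrist work_panel 0.97 9380 4678 n [-0.2725 -0.0188  0.962 ] tilt 0.27662938872931764 yaw 3.9441957268212633 [0.6495 0.086  0.0787]
wrist ref_panel 0.76 11553 6294 n [-0.7401 -0.0557  0.6702] tilt 0.8363274116215859 yaw 4.3044971636844895 [0.6184 0.2333 0.1287]
wrist stand [(0.87, array([ 0.5978,  0.1485, -0.0003]))]
wrist peg [(0.72, array([ 0.6816, -0.0091,  0.0815]))]
wrist work_hinge [(0.95, array([0.5662, 0.0679, 0.0516]))]
wrist ref_edge [(0.73, array([0.6489, 0.2331, 0.1542]))]
wrist lever_pivot []
wrist lever_grip [(0.64, array([0.4653, 0.1025, 0.1309])), (0.53, array([0.5661, 0.0692, 0.0474]))]
```

View pics/w2m.png

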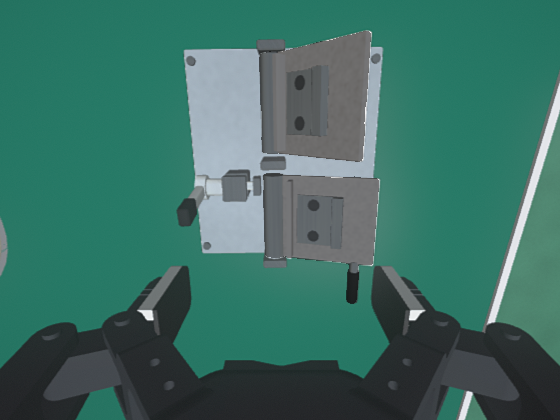

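Both panels are now fully visible and the fits agree on yaw at about 4.1°. The master tilt is about 0.836 and the work panel about 0.277. Next is the peg, seen here at (352,285).

Call:
{"api": "servo_tool", "payload": {
  "moves": [
    [[0, 0, 0], [-0.0305, 0.0203, 0], 60],
    [[0, 0, 0], [-0.0305, 0.0203, 0], 60],
    [[0, 0, 0], [-0.0305, 0.0203, 0], 60],
    [[0, 0, 0], [-0.0305, 0.0203, 0], 60],
    [[0, 0, 0], [-0.0305, 0.0203, 0], 60],
    [[0, 0, 0], [0, 0, 0.04], 60],
    [[0, 0, 0], [0, 0, 0.04], 60],
    [[0, 0, 0], [0, 0, 0.04], 60],
    [[0, 0, 0], [0, 0, 0.04], 60],
    [[0, 0, 0], [0, 0, 0.03], 60],
    [[0, 0, 0], [0, 0, 0], 60],
    [[0, 0, 0], [0, 0, 0], 60]
  ]
}}

```text
time: 6.3
ee_pos: [0.6825, -0.0096, 0.1434]
tcp_rot: [-180.0, -0.0, 93.6]
wrist_force: [0.6, -0.5, 1.1]
opening: 0.0512
grasp_force: 0.0
```

```bash
python3 - <<'E'
from h import *
np.set_printoptions(precision=4,suppress=True)
o=get_obs();print(o["time"],o["q"],o["ee_pos"],o["tcp_rot"],o["opening"])
for c in ["wrist","side"]:
    p,d=save(c,c+"3"); marks(c,["peg"])
E
```

```text
6.3 [-0.808  22.8647 21.7046 88.8511  0.0013 85.5898] [ 0.6825 -0.0096  0.1434] [-179.9888   -0.0022   93.6022] 0.05116849916963352
wrist peg [(0.74, array([ 0.6801, -0.0086,  0.0812]))]
side peg [(0.68, array([ 0.6812, -0.0108,  0.0823]))]
```

View pics/wrist3.png

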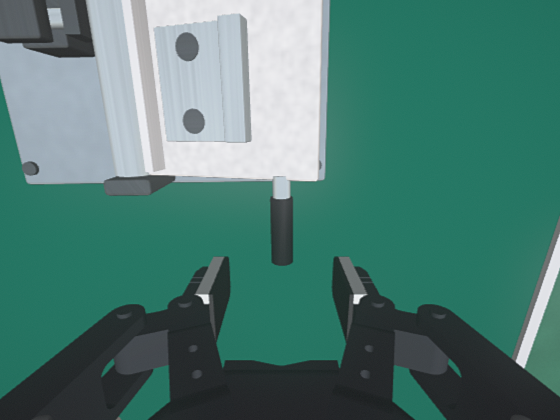

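The peg at (282,230) lies between the fingers and matches the marks, so I descend and pinch.

Call:
{"api": "servo_tool", "payload": {
  "moves": [
    [[0, 0, 0], [0, -0.001, 0.03], 60],
    [[0, 0, 0], [0, 0, 0.03], 60],
    [[0, 0, 0], [0, 0, 0.023], 60],
    [[0, 0, 0], [0, 0, 0], 0],
    [[0, 0, 0], [0, 0, 0], 0],
    [[0, 0, 0], [0, 0, 0], 0],
    [[0, 0, 0], [0, 0, 0], 0],
    [[0, 0, 0], [0, 0, 0], 0]
  ],
  "force": 40
}}

```text
time: 7.3
ee_pos: [0.6829, -0.0097, 0.0618]
tcp_rot: [179.8, 0.0, 93.6]
wrist_force: [3.5, 0.2, 6.1]
opening: 0.015
grasp_force: 39.9
```

Call:
{"api": "servo_tool", "payload": {
  "moves": [
    [[0, 0, 0], [0, -0.0025, -0.0077], 0],
    [[0, 0, 0], [0, -0.003, -0.0075], 0],
    [[0, 0, 0], [0, -0.0035, -0.0072], 0],
    [[0, 0, 0], [0, -0.004, -0.007], 0],
    [[0, 0, 0], [0, -0.0045, -0.0067], 0],
    [[0, 0, 0], [0, -0.005, -0.0063], 0],
    [[0, 0, 0], [0, -0.0053, -0.006], 0],
    [[0, 0, 0], [0, -0.0058, -0.0055], 0],
    [[0, 0, 0], [0, 0, 0], 0],
    [[0, 0, 0], [0, 0, 0], 0]
  ]
}}

```text
time: 8.3
ee_pos: [0.6515, -0.0121, 0.1177]
tcp_rot: [179.4, 0.1, 93.6]
wrist_force: [10.2, -1.4, 13.1]
opening: 0.0144
grasp_force: 40.7
```

```bash
python3 - <<'E'
from h import *
np.set_printoptions(precision=4,suppress=True)
o=get_obs();print(o["time"],o["q"],o["ee_pos"],o["tcp_rot"],o["opening"],o["wrist_force"])
for c in ["wrist","side"]:
    p,d=save(c,c+"4"); marks(c,["peg"])
    tilt(c,d,"work_panel"); tilt(c,d,"ref_panel")
E
```

```text
8.3 [-1.0545 17.6359 12.1851 83.957  -0.0223 85.3533] [ 0.6515 -0.0121  0.1177] [179.4115   0.0702  93.5917] 0.014387224562823334 [10.209  -1.4495 13.0814]
wrist peg [(0.96, array([ 0.6547, -0.0109,  0.1361]))]
wrist work_panel 0.73 44585 25035 n [-0.6862 -0.0502  0.7256] tilt 0.7588238192232052 yaw 4.184384170294287 [0.6348 0.0647 0.13  ]
wrist ref_panel 0.27 44765 25150 n [-0.6875 -0.0533  0.7242] tilt 0.7609010027606175 yaw 4.429477236019771 [0.6349 0.0648 0.1301]
side peg [(0.3, array([ 0.4839, -0.2902, -0.0009]))]
side work_panel 0.84 2588 1025 n [-0.7213 -0.0435  0.6913] tilt 0.8075575249766561 yaw 3.4490870902344706 [0.623  0.0904 0.118 ]
side ref_panel 0.84 3488 1369 n [-0.691  -0.0569  0.7206] tilt 0.766158277947138 yaw 4.705978977777643 [0.6019 0.2342 0.1141]
```

The close-up fit is ambiguous, so I'm releasing the peg and comparing both panels from the earlier overview pose.

Call:
{"api": "servo_tool", "payload": {
  "moves": [
    [[0, 0, 0], [0, 0, 0], 50],
    [[0, 0, 0], [0, 0, 0], 50],
    [[0, 0, 0], [0, 0, 0], 50],
    [[0, 0, 0], [0, 0, -0.04], 50],
    [[0, 0, 0], [0, 0, -0.04], 50],
    [[0, 0, 0], [0, 0, -0.04], 50],
    [[0, 0, 0], [0.03, -0.014, -0.04], 50],
    [[0, 0, 0], [0.03, -0.014, -0.04], 50],
    [[0, 0, 0], [0.03, -0.014, -0.013], 50],
    [[0, 0, 0], [0.03, -0.014, 0], 50],
    [[0, 0, 0], [0.03, -0.014, 0], 50],
    [[0, 0, 0], [0, 0, 0], 50]
  ]
}}

```text
time: 9.9
ee_pos: [0.5682, 0.1342, 0.3238]
tcp_rot: [-180.0, -0.0, 93.8]
wrist_force: [0.3, 0.8, 0.0]
opening: 0.0427
grasp_force: 0.0
```

Call:
{"api": "servo_tool", "payload": {
  "moves": [
    [[0, 0, 0], [0, 0, 0], 50],
    [[0, 0, 0], [0, 0, 0], 50]
  ]
}}

```text
time: 10.1
ee_pos: [0.5701, 0.1308, 0.3231]
tcp_rot: [-180.0, 0.0, 93.6]
wrist_force: [0.4, -0.7, 0.4]
opening: 0.0428
grasp_force: 0.0
```

```bash
python3 - <<'E'
from h import *
np.set_printoptions(precision=4,suppress=True)
o=get_obs();print(o["time"],o["ee_pos"],o["tcp_rot"],o["opening"],o["wrist_force"])
c="wrist"; p,d=save(c,"w5"); 
for n in ["work_panel","ref_panel"]: tilt(c,d,n)
marks(c,NAMES)
for i in range(2):
    p,d=camera("wrist"); [tilt(c,d,n) for n in ["work_panel","ref_panel"]]
E
```

```text
10.1 [0.5701 0.1308 0.3231] [-179.9572    0.0178   93.5771] 0.042804911343805346 [ 0.4149 -0.6698  0.3759]
wrist work_panel 0.55 8136 4065 n [-0.6837 -0.0425  0.7285] tilt 0.7546157781367551 yaw 3.560438836751611 [0.6218 0.0929 0.1198]
wrist ref_panel 0.64 12490 6798 n [-0.7394 -0.0555  0.671 ] tilt 0.8352060769513363 yaw 4.291503106212909 [0.618  0.2348 0.1282]
wrist stand [(0.58, array([ 0.5976,  0.1529, -0.0029]))]
wrist peg []
wrist work_hinge [(0.79, array([0.5673, 0.0716, 0.0525]))]
wrist ref_edge [(0.79, array([0.6502, 0.2307, 0.1557]))]
wrist lever_pivot [(0.66, array([0.4682, 0.1111, 0.0582]))]
wrist lever_grip [(0.69, array([0.4676, 0.1031, 0.1279]))]
wrist work_panel 0.93 8116 4040 n [-0.7231 -0.0543  0.6886] tilt 0.8112287481698228 yaw 4.297794356756833 [0.6272 0.098  0.1235]
wrist ref_panel 0.56 12411 6842 n [-0.7403 -0.0569  0.6699] tilt 0.8367476419891472 yaw 4.39464880492163 [0.6177 0.2353 0.1284]
wrist work_panel 0.94 8068 4006 n [-0.7221 -0.0545  0.6896] tilt 0.8098688373396237 yaw 4.314912072349301 [0.6272 0.098  0.1235]
wrist ref_panel 0.75 12560 6833 n [-0.7391 -0.0566  0.6712] tilt 0.8349210956703572 yaw 4.378363974319908 [0.6178 0.2351 0.1284]
```

View pics/w5.png

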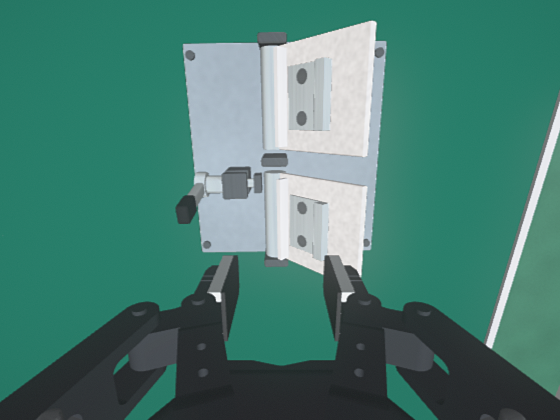

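Both panels are visible: master at (335,95), work at (330,220). The plane fit jumps between modes, probably because of the bracket, so I'll use a yaw-constrained fit.

```bash
cat >> h.py <<'E'
def ctilt(c,d,n,H=(0.5665,0.0725,0.05),psi=4.2):
    r=cut_out(n,c)
    if not r: return print(n,"none")
    s,co=np.sin(np.radians(psi)),np.cos(np.radians(psi))
    Q=cloud(c,d,cv2.erode(r[0]["mask"].astype(np.uint8),np.ones((3,3))).astype(bool))-np.array(H)
    X=Q[:,0]*co+Q[:,1]*s; Z=Q[:,2]; res=[]
    k=(np.hypot(X,Z)>.03); X,Z=X[k],Z[k]
    for t in np.arange(0,1.4,.004):
        h=Z*np.cos(t)-X*np.sin(t)
        hh=np.histogram(h,np.arange(-.02,.04,.0004))[0]; hh=np.convolve(hh,np.ones(4),"same")
        i=hh.argmax(); res.append((hh[i],t,-.02+.0004*i))
    b=max(res); t0,h0=b[1],b[2]
    m=abs(Z*np.cos(t0)-X*np.sin(t0)-h0)<.0012
    for _ in range(5):
        a=np.polyfit(X[m],Z[m],1); h=(Z-np.polyval(a,X))*np.cos(np.arctan(a[0])); m=abs(h)<.0012
    print(c,n,round(r[0]["score"],2),len(X),m.sum(),"tilt",round(np.arctan(a[0]),4),"off",round(a[1]*np.cos(np.arctan(a[0])),4),"span",np.ptp(X[m])/np.cos(np.arctan(a[0])))
E
python3 - <<'E'
from h import *
for i in range(3):
    p,d=camera("wrist")
    for n in ["work_panel","ref_panel"]: ctilt("wrist",d,n)
for c in ["side","top"]:
    p,d=camera(c)
    for n in ["work_panel","ref_panel"]: ctilt(c,d,n)
E
```

```text
wrist work_panel 0.82 6732 3701 tilt 0.8117 off 0.0053 span 0.11178846405788757
wrist ref_panel 0.73 10695 6213 tilt 0.8367 off 0.0057 span 0.11307505735512989
wrist work_panel 0.67 6646 3635 tilt 0.8118 off 0.0053 span 0.11156767305857221
wrist ref_panel 0.62 10674 6268 tilt 0.8367 off 0.0057 span 0.1117099622704363
wrist work_panel 0.95 6557 3605 tilt 0.8114 off 0.0053 span 0.11161662057084083
wrist ref_panel 0.78 10702 6289 tilt 0.8365 off 0.0057 span 0.11234208489966303
side work_panel 0.8 2137 791 tilt 0.8143 off 0.0045 span 0.1117212407321165
side ref_panel 0.95 2880 1071 tilt 0.8302 off 0.0057 span 0.11158233763407034
top work_panel 0.91 1533 457 tilt 0.7746 off 0.0105 span 0.11579457606699045Traceback (most recent call last):
  File "<stdin>", line 7, in <module>
  File "h.py", line 44, in ctilt
    a=np.polyfit(X[m],Z[m],1); h=(Z-np.polyval(a,X))*np.cos(np.arctan(a[0])); m=abs(h)<.0012
    raise TypeError("expected non-empty vector for x")
TypeError: expected non-empty vector for x
```

Call:
{"api": "servo_tool", "payload": {
  "moves": [
    [[0, 0, 0], [-0.03, 0.0145, 0], 50],
    [[0, 0, 0], [-0.03, 0.0145, 0], 50],
    [[0, 0, 0], [-0.03, 0.0145, 0], 50],
    [[0, 0, 0], [-0.03, 0.0145, 0], 50],
    [[0, 0, 0], [-0.0283, 0.0143, 0], 50],
    [[0, 0, 0], [0, 0, 0.04], 50],
    [[0, 0, 0], [0, 0, 0.04], 50],
    [[0, 0, 0], [0, 0, 0.04], 50],
    [[0, 0, 0], [0, 0, 0.03], 50],
    [[0, 0, 0], [0, 0, 0.03], 50],
    [[0, 0, 0], [0, 0, 0.028], 50],
    [[0, 0, 0], [0, 0, 0], 50]
  ]
}}

```text
time: 12.8
ee_pos: [0.6493, -0.0121, 0.1112]
tcp_rot: [-179.6, -0.0, 93.6]
wrist_force: [0.1, -0.6, 0.8]
opening: 0.0428
grasp_force: 0.0
```

Call:
{"api": "servo_tool", "payload": {
  "moves": [
    [[0, 0, 0], [0, 0, 0], 50],
    [[0, 0, 0], [0, 0, 0], 0],
    [[0, 0, 0], [0, 0, 0], 0],
    [[0, 0, 0], [0, 0, 0], 0],
    [[0, 0, 0], [0, 0, 0], 0],
    [[0, 0, 0], [0, 0, 0], 0]
  ],
  "force": 40
}}

```text
time: 13.4
ee_pos: [0.6523, -0.0122, 0.1172]
tcp_rot: [179.8, 0.0, 93.6]
wrist_force: [0.1, -1.0, 6.1]
opening: 0.0143
grasp_force: 39.1
```

Call:
{"api": "servo_tool", "payload": {
  "moves": [
    [[0, 0, 0], [0, -0.002, -0.002], 0],
    [[0, 0, 0], [0, -0.002, -0.0018], 0],
    [[0, 0, 0], [0, 0, 0], 0],
    [[0, 0, 0], [0, 0, 0], 0]
  ]
}}

```text
time: 13.8
ee_pos: [0.6491, -0.0124, 0.1203]
tcp_rot: [179.8, 0.0, 93.6]
wrist_force: [5.8, 0.0, -1.0]
opening: 0.0144
grasp_force: 39.7
```

```bash
python3 - <<'E'
from h import *
print(get_obs()["ee_pos"])
for c in ["wrist","side","wrist","side"]:
    p,d=camera(c)
    for n in ["work_panel","ref_panel"]:
        try: ctilt(c,d,n)
        except Exception: print("x")
E
```

```text
[ 0.64907304 -0.01238987  0.12028195]
wrist work_panel 0.67 39906 20740 tilt 0.8398 off 0.0052 span 0.11373800762265066
ref_panel none
side work_panel 0.74 2121 809 tilt 0.8369 off 0.0051 span 0.11076015927476279
ref_panel none
wrist work_panel 0.95 40064 20754 tilt 0.8399 off 0.0052 span 0.11255447781908985
wrist ref_panel 0.73 67892 21428 tilt 0.8399 off 0.0052 span 0.2013754894830589
side work_panel 0.91 2119 807 tilt 0.843 off 0.0045 span 0.11231535319229849
side ref_panel 0.92 2865 1072 tilt 0.8379 off 0.0047 span 0.1121222044576036
```

About 0.840 against 0.837. I'll release and check from the overview.

Call:
{"api": "servo_tool", "payload": {
  "moves": [
    [[0, 0, 0], [0, 0, 0], 40],
    [[0, 0, 0], [0, 0, 0], 40],
    [[0, 0, 0], [0, 0, 0], 40],
    [[0, 0, 0], [0, 0, -0.04], 40],
    [[0, 0, 0], [0, 0, -0.04], 40],
    [[0, 0, 0], [0, 0, -0.04], 40],
    [[0, 0, 0], [0.03, -0.014, -0.04], 40],
    [[0, 0, 0], [0.03, -0.014, -0.04], 40],
    [[0, 0, 0], [0.03, -0.014, -0.005], 40],
    [[0, 0, 0], [0.03, -0.014, 0], 40],
    [[0, 0, 0], [0.03, -0.014, 0], 40],
    [[0, 0, 0], [0, 0, 0], 40]
  ]
}}

```text
time: 15.6
ee_pos: [0.5677, 0.1336, 0.3221]
tcp_rot: [180.0, -0.0, 93.8]
wrist_force: [0.4, 0.3, -0.5]
opening: 0.0346
grasp_force: 0.0
```

Call:
{"api": "servo_tool", "payload": {
  "moves": [
    [[0, 0, 0], [0, 0, 0], 40],
    [[0, 0, 0], [0, 0, 0], 40]
  ]
}}

```text
time: 15.8
ee_pos: [0.5696, 0.1302, 0.3212]
tcp_rot: [-180.0, 0.0, 93.6]
wrist_force: [0.4, -0.2, 0.6]
opening: 0.034
grasp_force: 0.0
```

```bash
python3 - <<'E'
from h import *
np.set_printoptions(precision=4,suppress=True)
o=get_obs();print(o["time"],o["ee_pos"],o["tcp_rot"],o["opening"])
for c in ["wrist","side","wrist"]:
    p,d=camera(c)
    for n in ["work_panel","ref_panel"]: ctilt(c,d,n)
    marks(c,["lever_pivot","lever_grip"])
E
```

```text
15.8 [0.5696 0.1302 0.3212] [-179.9838    0.0153   93.574 ] 0.033958606811898405
wrist work_panel 0.63 6641 3725 tilt 0.8394 off 0.0053 span 0.11179494646188459
wrist ref_panel 0.85 10729 6335 tilt 0.8366 off 0.0055 span 0.11233041832294217
wrist lever_pivot [(0.61, array([0.4656, 0.1103, 0.0579]))]
wrist lever_grip [(0.64, array([0.4658, 0.1012, 0.13  ]))]
work_panel none
side ref_panel 0.75 2802 1053 tilt 0.836 off 0.0051 span 0.11201742666985928
side lever_pivot [(0.84, array([0.4653, 0.1154, 0.0592]))]
side lever_grip [(0.59, array([0.4691, 0.0981, 0.1297]))]
wrist work_panel 0.81 6853 3796 tilt 0.84 off 0.0054 span 0.11173703195048074
wrist ref_panel 0.78 10977 6444 tilt 0.8364 off 0.0058 span 0.1123561672642155
wrist lever_pivot [(0.64, array([0.4671, 0.1128, 0.0569]))]
wrist lever_grip [(0.96, array([0.4647, 0.1054, 0.1309]))]
```

Parallel within 0.003 rad. Now the lever: pinch its grip at about (0.466, 0.102, 0.130).

Call:
{"api": "servo_tool", "payload": {
  "moves": [
    [[0, 0, 0], [-0.0055, -0.026, 0], 40],
    [[0, 0, 0], [-0.0055, -0.026, 0], 40],
    [[0, 0, 0], [-0.0055, -0.026, 0], 40],
    [[0, 0, 0], [-0.0055, -0.027, 0], 40],
    [[0, 0, 0], [0, 0, 0.03], 40],
    [[0, 0, 0], [0, 0, 0.03], 40],
    [[0, 0, 0], [0, 0, 0.03], 40],
    [[0, 0, 0], [0, 0, 0.02], 40],
    [[0, 0, 0], [0, 0, 0], 40],
    [[0, 0, 0], [0, 0, 0], 40]
  ]
}}

```text
time: 17.55
ee_pos: [0.4659, 0.1022, 0.2121]
tcp_rot: [180.0, -0.0, 93.6]
wrist_force: [-0.0, -0.1, 0.8]
opening: 0.0341
grasp_force: 0.0
```

```bash
python3 - <<'E'
from h import *
np.set_printoptions(precision=4,suppress=True)
o=get_obs();print(o["time"],o["ee_pos"],o["tcp_rot"],o["opening"])
p,d=save("wrist","w7"); marks("wrist",["lever_pivot","lever_grip"])
E
```

```text
17.55 [0.4659 0.1022 0.2121] [179.9847  -0.0016  93.6016] 0.03408707249688394
wrist lever_pivot [(0.58, array([0.4646, 0.1092, 0.0622]))]
wrist lever_grip [(0.72, array([0.4688, 0.1035, 0.1316]))]
```

View pics/w7.png

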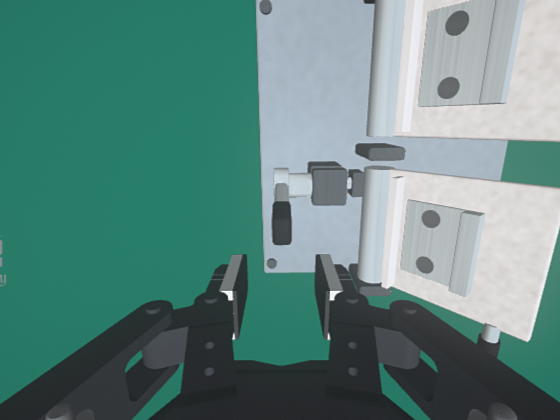

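The lever grip at (282,225) is centred between the fingers, and the guide block at (327,185) is clear. I descend and pinch.

Call:
{"api": "servo_tool", "payload": {
  "moves": [
    [[0, 0, 0], [0, 0.001, 0.03], 40],
    [[0, 0, 0], [0, 0, 0.03], 40],
    [[0, 0, 0], [0, 0, 0.025], 40],
    [[0, 0, 0], [0, 0, 0.015], 40],
    [[0, 0, 0], [0, 0, 0], 40],
    [[0, 0, 0], [0, 0, 0], 0],
    [[0, 0, 0], [0, 0, 0], 0],
    [[0, 0, 0], [0, 0, 0], 0],
    [[0, 0, 0], [0, 0, 0], 0]
  ],
  "force": 40
}}

```text
time: 18.6
ee_pos: [0.4664, 0.1024, 0.113]
tcp_rot: [-180.0, -0.0, 93.6]
wrist_force: [-7.0, -1.5, 3.5]
opening: 0.0137
grasp_force: 39.7
```

Call:
{"api": "servo_tool", "payload": {
  "moves": [
    [[0, 0, 0], [-0.0069, 0.0, 0.001], 0],
    [[0, 0, 0], [-0.0069, 0, 0.0025], 0],
    [[0, 0, 0], [-0.0068, 0, 0.003], 0],
    [[0, 0, 0], [-0.0067, 0, 0.0036], 0],
    [[0, 0, 0], [-0.0062, 0, 0.0042], 0],
    [[0, 0, 0], [-0.0057, 0, 0.0048], 0],
    [[0, 0, 0], [-0.0052, 0, 0.0055], 0],
    [[0, 0, 0], [-0.0047, 0, 0.0058], 0],
    [[0, 0, 0], [0, 0, 0], 0]
  ]
}}

```text
time: 19.5
ee_pos: [0.4701, 0.053, 0.0826]
tcp_rot: [180.0, -0.0, 93.6]
wrist_force: [-3.9, -1.5, 4.2]
opening: 0.0138
grasp_force: 39.7
```

Call:
{"api": "servo_tool", "payload": {
  "moves": [
    [[0, 0, 0], [-0.0041, 0, 0.0063], 0],
    [[0, 0, 0], [-0.0034, 0, 0.0067], 0],
    [[0, 0, 0], [-0.0027, 0, 0.007], 0],
    [[0, 0, 0], [-0.002, 0, 0.0072], 0],
    [[0, 0, 0], [-0.0012, 0, 0.006], 0],
    [[0, 0, 0], [-0.0004, 0, 0.0051], 0],
    [[0, 0, 0], [0, 0, 0.003], 0],
    [[0, 0, 0], [0, 0, 0], 0],
    [[0, 0, 0], [0, 0, 0], 0]
  ]
}}

```text
time: 20.4
ee_pos: [0.4711, 0.0388, 0.0414]
tcp_rot: [180.0, 0.1, 93.6]
wrist_force: [-5.0, -6.1, 4.0]
opening: 0.0137
grasp_force: 40.2
```

```bash
python3 - <<'E'
from h import *
np.set_printoptions(precision=4,suppress=True)
o=get_obs();print(o["time"],o["ee_pos"],o["tcp_rot"],o["opening"],o["wrist_force"])
for c in ["wrist","side"]:
    p,d=save(c,c+"8"); marks(c,["lever_pivot","lever_grip"]); 
    try: ctilt(c,d,"work_panel"); ctilt(c,d,"ref_panel")
    except Exception: pass
E
```

```text
20.4 [0.4711 0.0388 0.0414] [179.9601   0.0812  93.5937] 0.01374152307710965 [-5.0024 -6.1462  4.0151]
wrist lever_pivot [(0.56, array([0.4631, 0.1091, 0.0575]))]
wrist lever_grip [(0.73, array([0.4702, 0.0387, 0.0673]))]
wrist work_panel 0.83 2407 1807 tilt 0.5383 off 0.0258 span 0.007902789605869176
ref_panel none
side lever_pivot [(0.87, array([0.4653, 0.1147, 0.0615]))]
side lever_grip [(0.58, array([0.4749, 0.0385, 0.0689])), (0.52, array([ 0.6876, -0.2918,  0.0008]))]
side work_panel 0.71 2132 797 tilt 0.8378 off 0.0053 span 0.11210996901926701
side ref_panel 0.98 2808 1069 tilt 0.8299 off 0.0058 span 0.1105724850254446
```

View pics/side8.png

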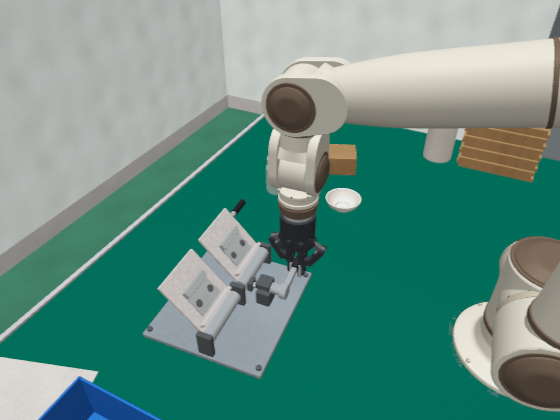

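The side view shows both panels parallel and the lever nearly level at (292,280), still in the pinch. No stop force yet, so I push further down.

Call:
{"api": "servo_tool", "payload": {
  "moves": [
    [[0, 0, 0], [0, 0, 0.003], 0],
    [[0, 0, 0], [0, 0, 0.003], 0],
    [[0, 0, 0], [0, 0, 0], 0]
  ]
}}

```text
time: 21.2
ee_pos: [0.4711, 0.039, 0.0355]
tcp_rot: [180.0, 0.1, 93.6]
wrist_force: [-5.1, -5.0, 4.3]
opening: 0.0135
grasp_force: 40.1
```

Call:
{"api": "servo_tool", "payload": {
  "moves": [
    [[0, 0, 0], [0, 0, 0.003], 0],
    [[0, 0, 0], [0, 0, 0.003], 0],
    [[0, 0, 0], [0, 0, 0], 0]
  ]
}}

```text
time: 21.5
ee_pos: [0.4715, 0.0391, 0.0332]
tcp_rot: [179.8, 0.1, 93.6]
wrist_force: [-20.7, -5.5, 38.2]
opening: 0.0136
grasp_force: 45.1
```

Stop reached. Release, back off and inspect.

Call:
{"api": "servo_tool", "payload": {
  "moves": [
    [[0, 0, 0], [0, 0, -0.004], 0],
    [[0, 0, 0], [0, 0, 0], 35],
    [[0, 0, 0], [0, 0, 0], 35],
    [[0, 0, 0], [0, 0, 0], 35],
    [[0, 0, 0], [0, 0, -0.03], 35],
    [[0, 0, 0], [0, 0, -0.04], 35],
    [[0, 0, 0], [0, 0, -0.04], 35],
    [[0, 0, 0], [0, 0, -0.04], 35],
    [[0, 0, 0], [0.02, 0.02, -0.04], 35],
    [[0, 0, 0], [0.03, 0.03, -0.04], 35],
    [[0, 0, 0], [0.03, 0.03, -0.04], 35],
    [[0, 0, 0], [0.01, 0.015, -0.015], 35]
  ]
}}

```text
time: 22.7
ee_pos: [0.5537, 0.1284, 0.3078]
tcp_rot: [179.8, -0.1, 93.7]
wrist_force: [0.3, -0.5, -0.6]
opening: 0.0301
grasp_force: 0.0
```

Call:
{"api": "servo_tool", "payload": {
  "moves": [
    [[0, 0, 0], [0, 0, 0], 35],
    [[0, 0, 0], [0, 0, 0], 35],
    [[0, 0, 0], [0, 0, 0], 35]
  ]
}}

```text
time: 23.0
ee_pos: [0.5514, 0.1257, 0.3043]
tcp_rot: [-179.9, 0.0, 93.6]
wrist_force: [-0.7, -0.3, -0.6]
opening: 0.0299
grasp_force: 0.0
```

```bash
python3 - <<'E'
from h import *
np.set_printoptions(precision=4,suppress=True)
o=get_obs();print(o["time"],o["ee_pos"],o["tcp_rot"],o["opening"],o["wrist_force"])
for c in ["wrist","side"]:
    p,d=save(c,c+"9"); marks(c,["lever_pivot","lever_grip","dish","jar","carton"]); 
    for r in cut_out("lever_grip",c)[:1]:
        Q=cloud(c,d,r["mask"]); print("lever pts",np.percentile(Q,[2,50,98],axis=0))
    ctilt(c,d,"work_panel"); ctilt(c,d,"ref_panel")
E
```

```text
23.0 [0.5514 0.1257 0.3043] [-179.9083    0.0193   93.5766] 0.029907092230534428 [-0.6969 -0.3018 -0.6105]
wrist lever_pivot [(0.75, array([0.4629, 0.1111, 0.0574]))]
wrist lever_grip [(0.89, array([0.4693, 0.0391, 0.0631]))]
wrist dish [(0.25, array([0.648 , 0.2312, 0.1585]))]
wrist jar []
wrist carton []
lever pts [[0.4587 0.0251 0.0576]
 [0.4697 0.0798 0.0715]
 [0.4785 0.1309 0.0773]]
wrist work_panel 0.96 8402 4754 tilt 0.8407 off 0.0054 span 0.11413548421337184
wrist ref_panel 0.59 13311 7747 tilt 0.838 off 0.0057 span 0.1144574373493521
side lever_pivot [(0.57, array([0.4636, 0.1146, 0.0571]))]
side lever_grip []
side dish [(0.7, array([ 0.4846, -0.2914,  0.    ]))]
side jar [(0.86, array([ 0.6892, -0.2902,  0.0008]))]
side carton [(0.96, array([ 0.5841, -0.4832, -0.0012])), (0.54, array([0.4644, 0.1125, 0.0562]))]
lever pts [[ 0.4584 -0.0259  0.0015]
 [ 0.4669  0.0812  0.0695]
 [ 0.5005  0.1315  0.078 ]]
side work_panel 0.76 2148 786 tilt 0.8436 off 0.0044 span 0.1130870969341418
ref_panel none
```

View pics/side9.png

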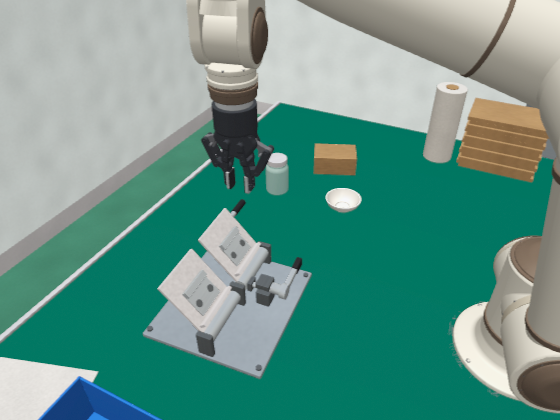

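The side view shows the panels parallel, the lever lying down at (287,280) and the bystanders unmoved. One check of the lever's slope.

```bash
python3 - <<'E'
from h import *
p,d=camera("wrist")
r=cut_out("lever_grip","wrist")[0]; Q=cloud("wrist",d,r["mask"])
for a in np.arange(.015,.125,.01):
    q=Q[(Q[:,1]>a)&(Q[:,1]<a+.01)&(abs(Q[:,0]-.468)<.004)]
    if len(q)>3: print(round(a+.005,3),len(q),np.round(np.median(q[:,2]),4))
E
```

```text
0.02 12 0.0761
0.03 41 0.0761
0.04 45 0.0753
0.05 51 0.0741
0.06 52 0.0705
0.07 52 0.0697
0.08 54 0.069
0.09 55 0.0678
0.1 47 0.0672
0.11 54 0.0738
0.12 58 0.0735
```

The bar slope is about 0.08 rad, so the lever is at about 1.49, on its stop. Handing in.

```bash
python3 -c "
from workcell import *
print(job_done())"
```

```text
the job is handed in; nothing more can be done
None
```

The job is handed in: the work panel measures within about 0.003 rad of the master's 0.838 rad slope, and the cam lever is clamped fully down at its stop (about 1.49 rad); the master panel, dish, jar and carton show no measurable movement.

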